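# Hold the spring jaw open at the mark for the waiting container

### The arm

A 6-joint arm with a two-finger parallel gripper is mounted at the origin on a cart in front of the work surface, level with it; the furniture and walls round the work are solid. World frame = base frame: x ahead of the robot, y to its left, z up, the work surface at z = 0. Lengths are in m, angles in rad, forces in N, time in s.
With the tool pointing down it reaches from about 0.275 to 0.725 m from the base axis. Payload 15.9 kg.
Tool frame: the origin (TCP) lies midway between the tips of the shut fingers; the grasp point (between the pads) lies 19 mm behind it; z points along the fingers, y is the line along which they close (so a half turn about z gives the same grasp; the last joint's range is limited). The gripper opens to 85 mm and grips with 20 to 120 N. Pads are 22 mm wide; open, the fingers measure 114 mm over their backs; the gripper's body (76 mm by 85 mm) begins 54 mm behind the grasp point. The pads swing forward as they close: fully open they stand 13 mm farther back than shut.
Start: joints at [-1.133, 0.213, -0.034, 1.323, 0, 1.571], TCP at [0.212, -0.453, 0.231] pointing down, gripper open.
Joint ranges: [-2.98, 2.98], [-0.74, 1.72], [-1.14, 1.35], [-2.1, 2.04], [-1.57, 1.44], [-3.14, 3.14]. Speed limits (rad/s): [1.89, 1.89, 2.39, 2.57, 3.14, 3.14].

### API

Orientations are given as a unit quaternion [x, y, z, w].
In Python, from bench import arm gives the robot as it stands.
- The arm moves only by the shell command python3 -m handwheel 'ROWS' [FORCE]. ROWS is JSON, a list of rows, each a list of 7 numbers: the opening, from -1 (shut) to 1 (fully open), so that 0 is half open, then the shift along the tool's x, y, z in cm, then the turn, a rotation vector about the tool's x, y, z in degrees. A call has 1 to 20 rows; each row shifts and turns the commanded pose from where the row before left it, along the tool's axes as they then stand; what a row does not reach is not made up. A row lasts 1/12 s, in which the tool goes at most 41.7 mm and 7.16 degrees, less where a joint would pass 70% of its speed; a pose out of reach is approached as far as the arm can. A call is refused whole if a number of a shift passes 4.17 or a number of a turn 7.16, either way. A call with a gripper value outside its range is refused whole. The fingers move at their own pace and stop on an object; FORCE is the grip in N (left out, the last holds). Time passes only in rows, so rows that do not move let the fingers close. It gives the time, the measured TCP pose, the force, the opening and the grip force at its end, in the units of the state.
- arm.get_state(): the state, without advancing time (a new reading comes with each control period).
- arm.grab_frame(name): name is "scene" or "top"; returns the picture (384x512x3 uint8, red, green, blue); there is no depth.
- arm.calibration(name): a dict with "fov_y" (degrees; the focal length in pixels is half the picture's height over the tangent of half this angle, whatever the lens; pixels are square), "cx", "cy" (the principal point, pixels), "origin" and "orientation" of the camera in the world. Camera axes: x right, y down, z forward; pixel columns grow to the right and rows downward; lengths in m; the calibration is good to about 2 mm. A picture is of the moment at which its call begins. calibration takes no time and is no camera call.
- arm.hand_in(): hands the job in; it is judged then, once.
The state is a dict: "time_s": time; "joint_positions": joint angles; "joint_velocities": joint speeds; "joint_efforts": joint torques, N m; "position": TCP position; "orientation": TCP orientation; "ft_force": force on the tool from outside, world axes, zero at the start; "moment": the same for the moment, N m; "opening": finger opening in m; "finger_force": force on a finger pad.
Only numpy, scipy, OpenCV 4.12 (cv2) and the standard library are available. Lean on these libraries where they do the work, as an engineer would, in place of code of your own. Each camera call takes 0.05 s, during which the arm holds its last target. There are 200 camera calls.

### The job

A colleague is about to load the small spring-jaw vice. See which container is standing in the ring at the vice's side: the slim vial or the thick objective case. Take the vice's upright knob and pull the jaw open until its pointer stands over the matching mark on the base - the first mark (small opening) for the vial, the second mark (large opening) for the objective case - and finish while still holding it there; do not let the jaw snap back, and leave the containers and the other things where they stand.

Things in the scene. Friction and masses are not known exactly. Their poses are not given: they have to be found in the camera images.
- vice: Spring-jaw vice fixed to the desk: aluminium base 150 x 90 x 12 mm, dark fixed jaw (top at 52 mm) at its far end, sliding jaw before it. Origin: centre of the underside. x runs along the slide towards the fixed jaw (the jaw opens towards -x, the near end), y across, z up. The marks are two pairs of black inlays along the base's long edges. Only the knob stands above 52 mm.
- jaw (a joint): Opening of the sliding jaw in m: 0 = sprung shut (4 mm gap between the pads), growing as it is pulled towards the vice's -x; stop at 0.060. First mark (small) at 0.026, second mark (large) at 0.046. A spring pulls it back with about 4 N at 0, 1.2 N more per 10 mm (about 10 N at the large mark); it shuts when let go.
- pointer (a point): Point on the vice's centre line level with the two small white pointers that stick out at the sliding jaw's sides, 12 mm above the desk; moves with the jaw. 14 mm from the knob's axis, towards the fixed jaw.
- mark_small (a point): Centre of the first mark (small opening, for the vial) on the vice's centre line, 12 mm above the desk: where point pointer must stand. The inlay reaches 4 mm either way along the vice's x.
- mark_large (a point): Centre of the second mark (large opening, for the objective case) on the vice's centre line, 12 mm above the desk, 20 mm farther towards the vice's -x. The inlay reaches 4 mm either way along the vice's x.
- nest_centre (a point): Centre, on the desk, of the low aluminium ring (58 mm outside, 48 mm inside, 4 mm high) at the vice's -y side: whatever stands in it is waiting to be loaded. Beyond it hangs a fixed white wall shelf with bottles, 0.31 to 0.45 m above the desk, from about x 0.57, y -0.25 to x 0.75, y -0.15 along its near edge; come to the knob from the robot's side, not from there.
- vial: Loose glass vial with a white cap, 22 mm in diameter, 52 mm tall. Origin: centre of its underside. Stands either in the ring or apart on the desk.
- case: Loose objective case, an upright cylinder 39 mm in diameter, 76 mm tall. Origin: centre of its underside. Stands either in the ring or apart on the desk.
- petri: Bystander: closed petri dish, 58 mm in diameter, 16 mm high; origin at the centre of its underside.
- coverslips: Bystander: small coverslip box 29 x 29 x 17 mm; origin at the centre of its underside.
- mailer: Bystander: flat slide mailer 34 x 84 x 15 mm; origin at the centre of its underside.
- knob (a point): On the axis of the upright black knob of the sliding jaw, at mid height of its stem, 64 mm above the desk; moves with the jaw. The round stem is 16 mm thick and runs from 40 to 88 mm above the desk, with a 22 mm flange at its foot and one above it (top at 95 mm).
Mind the look-alikes: they are no part of the job. Leave any orange look-alike of the case alone.

How it is judged:
At the end, for the whole second after the job is handed in: The fingers bear on the vice (the jaw belongs to it) with more than 3 N, the jaw is at rest (under 10 mm/s), and its pointer stands within 4.5 mm of the centre of the small mark if the vial stands in the ring, or of the large mark if the objective case does (contact force between the fingers and vice above 3 N and velocity of joint jaw between -0.01 and 0.01 m/s and ((horizontal distance between vial and nest_centre below 0.024 m and x of pointer in the frame of mark_small between -0.0045 and 0.0045 m) or (horizontal distance between case and nest_centre below 0.024 m and x of pointer in the frame of mark_large between -0.0045 and 0.0045 m))); the arm keeps its last pose, push and grip.
It fails at once if the jaw is let snap back (closing faster than 0.25 m/s) (velocity of joint jaw below -0.25 m/s).
It fails at once if the vial or the objective case is moved by more than 15 mm or tipped (distance of any of vial, case from where it was at the start of the episode above 0.015 m or angle between any of vial, case's own z axis and vertical above 0.4 rad).
It fails at once if a bystander is moved by more than 20 mm (distance of any of petri, coverslips, mailer from where it was at the start of the episode above 0.02 m).
It also fails if it takes over 38 s, if anything falls off the work surface, if the arm or the gripper's body presses on something with over 40 N, if the wrist force passes 120 N, or if a joint passes its speed limit or range.

## Working session

There is one attempt and no reset: what is moved stays moved. The work goes in short steps, Python scripts to look and compute and a shell command to move; the robot and the scene stay as the last step left them, time stands still between calls to the robot, and variables do not carry over. Pictures are saved under pics/ and viewed, at most 10 in all, crops included, and the job is handed in when it is done.

```bash
mkdir -p pics
python3 - <<'E'
from bench import arm
import cv2
for n in("scene","top"):
    cv2.imwrite(f"pics/{n}0.png",cv2.cvtColor(arm.grab_frame(n),cv2.COLOR_RGB2BGR)); print(n,arm.calibration(n))
s=arm.get_state(); print(s)
E
```

```text
scene {'fov_y': 51.06383864313241, 'cx': 260.3898053966759, 'cy': 192.63164639604236, 'origin': array([0.10728265, 0.67325595, 0.59255562]), 'orientation': array([-0.26335455,  0.84831247, -0.43714739,  0.14111168])}
top {'fov_y': 52.23306567777212, 'cx': 252.6553606600191, 'cy': 193.50487811706728, 'origin': array([0.45494672, 0.06001119, 1.07206148]), 'orientation': array([-0.69593451,  0.71683232, -0.02383655,  0.03547384])}
{'time_s': 0.1, 'joint_positions': array([-1.13301278e+00,  2.13337908e-01, -3.50094876e-02,  1.32351691e+00,
        7.60830792e-06,  1.57082623e+00]), 'joint_velocities': array([ 1.47199365e-04, -2.55157547e-04,  2.14821257e-03, -7.72654664e-05,
        1.75931969e-03,  1.14840488e-03]), 'joint_efforts': array([-1.19955545e-03, -6.87249112e+01,  4.87803984e+01,  1.22475025e-02,
        7.04093372e-05,  6.38403378e-06]), 'position': array([ 0.21183102, -0.45255157,  0.23084497]), 'orientation': array([ 9.76141806e-01,  2.17133343e-01, -1.12248923e-04, -5.22071124e-04]), 'ft_force': array([-0.22615176,  0.52002616, -0.94915846]), 'moment': array([-0.0097725 , -0.0054286 , -0.02828403]), 'finger_force': 0.0, 'opening': 0.08531532270745959}
```

View pics/scene0.png

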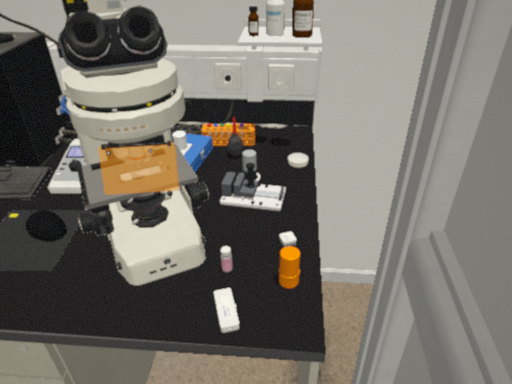

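View pics/top0.png

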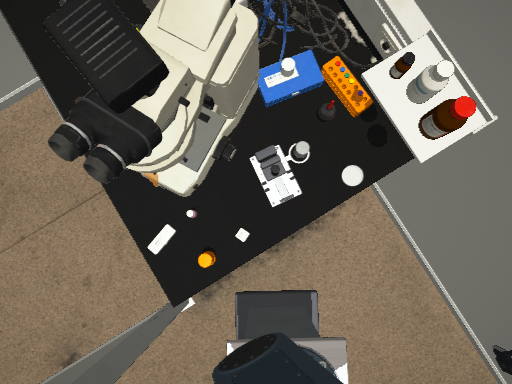

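The vice is at about (275,175) in the top view and (253,190) in the scene view. A grey container stands in the ring at top (299,152), and the pinkish vial stands apart at top (191,213). I'll zoom in.

```bash
python3 - <<'E'
import cv2,numpy as np
a=cv2.imread("pics/top0.png")[130:220,235:325]; b=cv2.imread("pics/scene0.png")[140:220,210:300]
a=cv2.resize(a,(400,400),interpolation=cv2.INTER_CUBIC); b=cv2.resize(b,(400,356),interpolation=cv2.INTER_CUBIC)
b=cv2.copyMakeBorder(b,0,44,0,0,cv2.BORDER_CONSTANT)
cv2.imwrite("pics/z0.png",np.hstack([a,b]))
E
cat > h.py <<'E'
import numpy as np
from scipy.spatial.transform import Rotation as R
from bench import arm
def ray(n,u,v):
    c=arm.calibration(n); f=192/np.tan(np.radians(c["fov_y"]/2))
    d=R.from_quat(c["orientation"]).apply([(u-c["cx"])/f,(v-c["cy"])/f,1]); return c["origin"],d
def onz(n,u,v,z):
    o,d=ray(n,u,v); return o+d*(z-o[2])/d[2]
def proj(n,p):
    c=arm.calibration(n); f=192/np.tan(np.radians(c["fov_y"]/2))
    q=R.from_quat(c["orientation"]).inv().apply(np.array(p)-c["origin"]); return f*q[0]/q[2]+c["cx"],f*q[1]/q[2]+c["cy"]
E
```

```text
(no output)
```

View pics/z0.png

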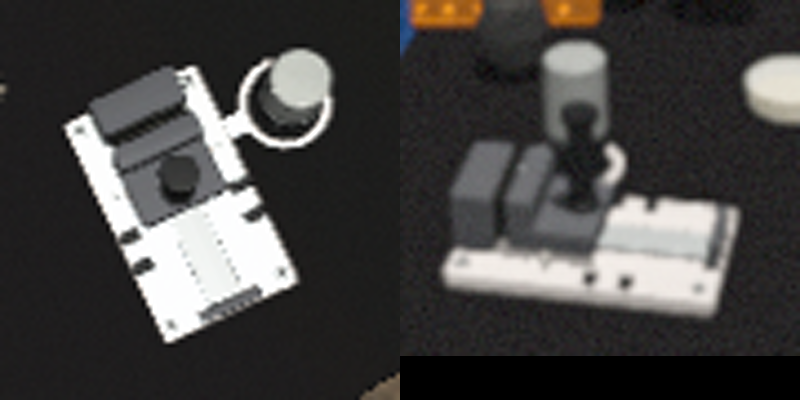

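The ring holds the thick grey case, so the target is the large mark (0.046). In the top crop the knob top is at (179,176), and the base corners are at (298,283), (168,340), (67,128) and (195,68). Next I'll compute the pose.

Run:
```python
from h import *
T=lambda x,y:(235+x*.225-.4,130+y*.225-.4); S=lambda x,y:(210+x*.225-.4,140+y*.225-.4)
P=[onz("top",*T(*p),.012) for p in((298,283),(168,340),(67,128),(195,68))]
nr,nl,fl,fr=P; c=np.mean(P,0); print(np.round(P,4),"centre",c,"len",np.linalg.norm(nr-fr),np.linalg.norm(nl-fl),"w",np.linalg.norm(nr-nl),np.linalg.norm(fr-fl))
x=(fl+fr-nl-nr); x/=np.linalg.norm(x); y=np.array([-x[1],x[0],0]); print("xdir",x,np.degrees(np.arctan2(x[1],x[0])))
k=onz("top",*T(179,174),.095); print("knob top",k)
kv=k-c; print("knob in vice",kv@x,kv@y)
m=[onz("top",*T(*p),.012) for p in((130,235),(240,186),(144,265),(254,214))]
for p in m: print("mark",(p-c)@x,(p-c)@y)
print("scene knob top z=.095",onz("scene",*S(577,110),.095))
cs=onz("top",*T(301,78),.076);print("case",cs,(cs-c)@x,(cs-c)@y)
tq=R.from_quat(arm.get_state()["orientation"]).as_matrix();print(tq.round(3))
```

```text
[[ 0.541  -0.0566  0.012 ]
 [ 0.5085  0.0237  0.012 ]
 [ 0.641   0.0816  0.012 ]
 [ 0.6759  0.0016  0.012 ]] centre [0.59159706 0.0125607  0.012     ] len 0.14694251130865305 0.14453868350827326 w 0.08664092254557362 0.08728588221748684
xdir [0.91742892 0.39789971 0.        ] 23.446944529345004
knob top [0.59810603 0.01725624 0.095     ]
knob in vice 0.007839867188455073 0.001717909320768276
mark -0.0037112868946196477 0.036811838100781674
mark -0.005095906342009277 -0.03707256502491665
mark -0.02404586914831713 0.036936593609877874
mark -0.024341501527858207 -0.03736238275830769
scene knob top z=.095 [ 0.4224652  -0.10129042  0.095     ]
case [ 0.65469553 -0.05597478  0.076     ] 0.0306181066937156 -0.0879832945187716
[[ 0.906  0.424 -0.   ]
 [ 0.424 -0.906  0.001]
 [ 0.    -0.001 -1.   ]]
```

```bash
python3 - <<'E'
from h import *
S=lambda x,y:(210+(x-400)*.225-.4,140+y*.225-.4)
print("scene knob top",onz("scene",*S(578,110),.095))
E
python3 -m handwheel '[[1,2.44,-1.71,0,0,0,0],[1,2.44,-1.71,0,0,0,0],[1,2.44,-1.71,0,0,0,0],[1,2.44,-1.71,0,0,0,0],[1,2.44,-1.71,0,0,0,0],[1,2.44,-1.71,0,0,0,0],[1,2.44,-1.71,0,0,0,0],[1,2.44,-1.71,0,0,0,0],[1,2.44,-1.71,0,0,0,0],[1,2.44,-1.71,0,0,0,0],[1,2.44,-1.71,0,0,0,0],[1,2.44,-1.71,0,0,0,0],[1,2.44,-1.71,0,0,0,0],[1,2.44,-1.71,0,0,0,0],[1,2.44,-1.71,0,0,0,0],[1,2.44,-1.71,0,0,0,0]]' 60
python3 -c "
from bench import arm;s=arm.get_state();print(s['joint_positions'])"
```

```text
scene knob top [0.59914602 0.01743838 0.095     ]
time_s: 1.43
position: [0.4499, -0.038, 0.2311]
orientation: [0.976, 0.217, -0.0, -0.0]
ft_force: [0.1, 0.1, 0.1]
opening: 0.0855
finger_force: 0.0
[-8.42704626e-02  1.13522880e-01 -1.53940827e-01  1.30366083e+00
  1.04907639e-05  2.61938067e+00]
```

```bash
python3 -m handwheel '[[1,0,0,0.4,0,0,-6.8],[1,0,0,0.4,0,0,-6.8],[1,0,0,0.4,0,0,-6.8],[1,0,0,0.4,0,0,-6.8],[1,0,0,0.4,0,0,-6.8],[1,0,0,0.4,0,0,-6.8],[1,0,0,0.4,0,0,-6.8],[1,0,0,0.4,0,0,-6.8],[1,0,0,0.4,0,0,-6.8],[1,0,0,0.4,0,0,-6.8],[1,0,0,0.4,0,0,-6.8],[1,0,0,0.4,0,0,-6.8],[1,0,0,0.4,0,0,-6.8],[1,0,0,0,0,0,0]]'
python3 - <<'E'
from h import *
s=arm.get_state(); M=R.from_quat(s["orientation"]).as_matrix(); print(M.round(3)); print("shift cm",M.T@(np.array([.5986,.0173,.054])-s["position"])*100)
E
```

```text
time_s: 2.6
position: [0.449, -0.0395, 0.1785]
orientation: [0.546, 0.838, -0.0, -0.001]
ft_force: [-0.5, -0.4, -0.1]
opening: 0.0853
finger_force: 0.0
[[-0.404  0.915 -0.001]
 [ 0.915  0.404  0.   ]
 [ 0.001 -0.001 -1.   ]]
shift cm [-0.85887232 15.9955582  12.4244325 ]
```

```bash
python3 -m handwheel '[[1,-0.11,2,0,0,0,0],[1,-0.11,2,0,0,0,0],[1,-0.11,2,0,0,0,0],[1,-0.11,2,0,0,0,0],[1,-0.11,2,0,0,0,0],[1,-0.11,2,0,0,0,0],[1,-0.11,2,0,0,0,0],[1,-0.11,2,0,0,0,0],[1,0,0,1.5,0,0,0],[1,0,0,1.5,0,0,0],[1,0,0,1.5,0,0,0],[1,0,0,1.5,0,0,0],[1,0,0,1.5,0,0,0],[1,0,0,1.5,0,0,0],[1,0,0,1.5,0,0,0],[1,0,0,1.5,0,0,0],[1,0,0,0,0,0,0]]'
python3 - <<'E'
from h import *
import cv2
f=[]
for n,(u,v) in(("scene",(250,185)),("top",(278,170))):
    i=cv2.cvtColor(arm.grab_frame(n),cv2.COLOR_RGB2BGR)[v-60:v+60,u-60:u+60]; f.append(cv2.resize(i,(400,400),interpolation=cv2.INTER_CUBIC))
cv2.imwrite("pics/g1.png",np.hstack(f))
E
```

```text
time_s: 4.02
position: [0.598, 0.0161, 0.0566]
orientation: [0.55, 0.835, -0.001, -0.002]
ft_force: [-0.7, -0.6, -0.0]
opening: 0.0853
finger_force: 0.0
```

View pics/g1.png

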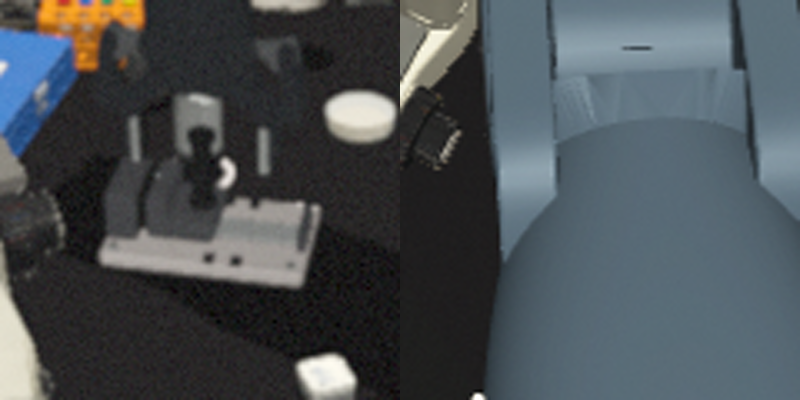

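The pads (crop (135,140) and (262,150)) stand on either side of the knob at (202,160), as intended. I'll close now.

```bash
python3 -m handwheel '[[-1,0,0,0,0,0,0],[-1,0,0,0,0,0,0],[-1,0,0,0,0,0,0],[-1,0,0,0,0,0,0],[-1,0,0,0,0,0,0],[-1,0,0,0,0,0,0],[-1,0,0,0,0,0,0],[-1,0,0,0,0,0,0],[-1,0,0,0,0,0,0],[-1,0,0,0,0,0,0],[-1,0,0,0,0,0,0],[-1,0,0,0,0,0,0]]' 60
```

```text
time_s: 5.12
position: [0.599, 0.0157, 0.0598]
orientation: [0.549, 0.836, -0.001, -0.0]
ft_force: [-8.3, -3.9, 11.0]
opening: 0.0188
finger_force: 58.1
```

Run:
```python
from h import *
import cv2
i=cv2.cvtColor(arm.grab_frame("scene"),cv2.COLOR_RGB2BGR)[140:215,205:305]
cv2.imwrite("pics/g2.png",np.clip(cv2.resize(i,(800,600),interpolation=cv2.INTER_CUBIC)*1.8,0,255))
s=arm.get_state();print(s["position"],s["opening"],s["finger_force"],s["ft_force"])
```

```text
[0.59899745 0.01574126 0.05974841] 0.0191159253752173 58.06427823059494 [-8.92473594 -3.82361079 10.49638876][ WARN:0@0.363] global loadsave.cpp:1063 imwrite_ Unsupported depth image for selected encoder is fallbacked to CV_8U.
```

View pics/g2.png

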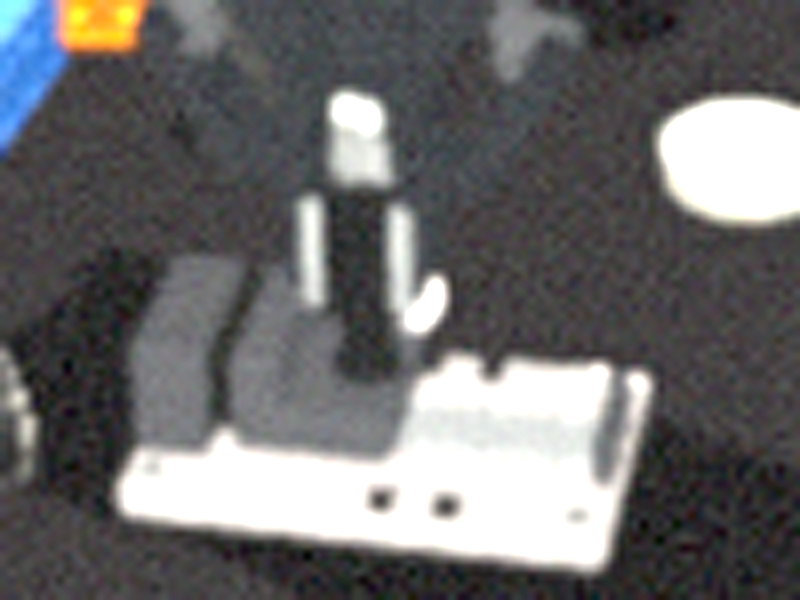

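The pads clasp the knob from front and back, with stem and flange between them. The jaw is still shut, so I'll pull.

```bash
python3 -m handwheel '[[-1,0,-0.2,0,0,0,0],[-1,0,-0.4,0,0,0,0],[-1,0,-0.4,0,0,0,0],[-1,0,-0.4,0,0,0,0],[-1,0,-0.4,0,0,0,0],[-1,0,-0.4,0,0,0,0],[-1,0,-0.4,0,0,0,0],[-1,0,-0.4,0,0,0,0],[-1,0,-0.4,0,0,0,0],[-1,0,-0.4,0,0,0,0],[-1,0,-0.4,0,0,0,0],[-1,0,-0.4,0,0,0,0],[-1,0,0,0,0,0,0],[-1,0,0,0,0,0,0]]'
python3 - <<'E'
from h import *
import cv2
i=cv2.cvtColor(arm.grab_frame("scene"),cv2.COLOR_RGB2BGR); cv2.imwrite("pics/raw3.png",i)
cv2.imwrite("pics/g3.png",cv2.convertScaleAbs(cv2.resize(i[140:215,205:305],(800,600),interpolation=cv2.INTER_CUBIC),alpha=1.8))
s=arm.get_state();print(s["position"],s["opening"],s["finger_force"],s["ft_force"],(s["position"]-[.599,.01574,.06])@[.917,.398,0])
E
```

```text
time_s: 6.33
position: [0.5588, -0.0017, 0.0599]
orientation: [0.548, 0.836, 0.001, 0.001]
ft_force: [7.4, 5.0, -0.9]
opening: 0.0187
finger_force: 58.5
[ 0.55882477 -0.00168003  0.05988614] 0.018459051755683426 58.51485867606243 [ 7.29915762  5.18088946 -0.0388829 ] -0.04377385537611941
```

View pics/g3.png

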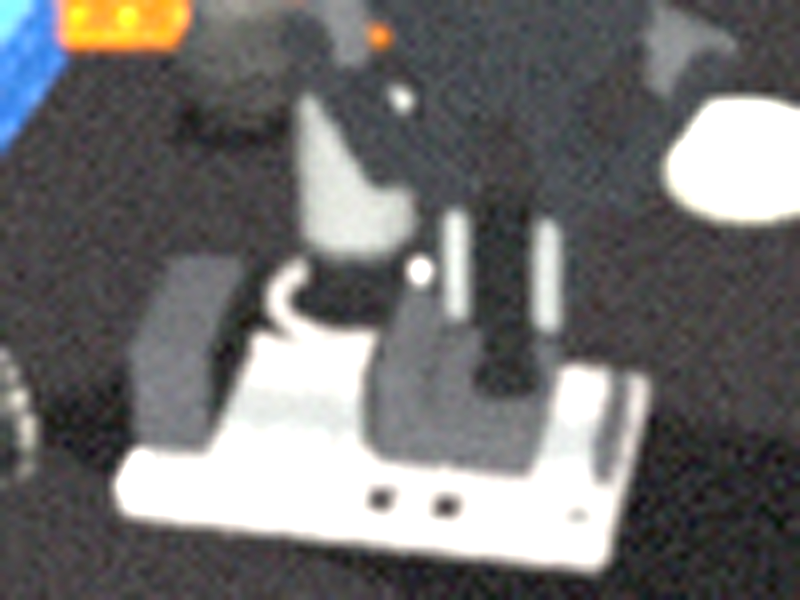

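Run:
```python
from h import *
x=np.array([.9174,.3979,0]); c=np.array([.5916,.0126,0])
S=lambda a,b:(205+a/8-.44,140+b/8-.44)
for nm,a,b,z in(("knob foot",(365,362),(505,382),.043),("jaw near corner",(400,455),(540,474),.014),("front left top",(237,350),(374,366),.03)):
    p,q=onz("scene",*S(*a),z),onz("scene",*S(*b),z); print(nm,(p-c)@x,(q-c)@x,(q-p)@x)
for m in((381,499),(446,505)): print("mark",(onz("scene",*S(*m),.012)-c)@x)
```

```text
knob foot 0.006635446889111291 -0.037167287903382085 -0.04380273479249337
jaw near corner -0.005028898842192435 -0.04900494323910184 -0.0439760443969094
front left top 0.05197336450268505 0.00785414144226996 -0.04411922306041509
mark -0.0034911772547119592
mark -0.023419578171521176
```

Image and TCP agree on an opening of 43.9 mm, and the 9 N force fits that. I'll pull 2 mm more.

```bash
python3 -m handwheel '[[-1,0,-0.1,0,0,0,0],[-1,0,-0.1,0,0,0,0],[-1,0,0,0,0,0,0],[-1,0,0,0,0,0,0],[-1,0,0,0,0,0,0],[-1,0,0,0,0,0,0],[-1,0,0,0,0,0,0],[-1,0,0,0,0,0,0]]'
python3 - <<'E'
from h import *
import cv2
i=cv2.cvtColor(arm.grab_frame("scene"),cv2.COLOR_RGB2BGR)
cv2.imwrite("pics/g4.png",cv2.convertScaleAbs(cv2.resize(i[140:215,205:305],(800,600),interpolation=cv2.INTER_CUBIC),alpha=1.1))
s=arm.get_state();print(s["position"],s["opening"],s["finger_force"],s["ft_force"],(s["position"]-[.599,.01574,.06])@[.917,.398,0])
E
```

```text
time_s: 7.05
position: [0.5571, -0.0024, 0.0599]
orientation: [0.548, 0.836, 0.001, 0.001]
ft_force: [7.7, 5.4, -0.7]
opening: 0.0189
finger_force: 58.5
[ 0.55715664 -0.0023877   0.05989936] 0.018802599042480828 58.52265672379872 [ 7.5897196   5.0353321  -0.68959174] -0.04558518086322822
```

View pics/g4.png

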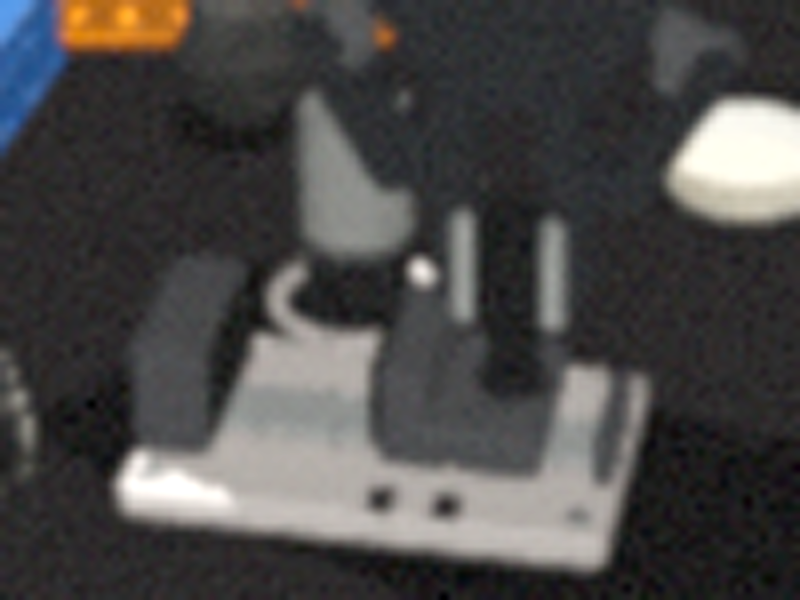

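The pointer at (450,464) stands level with the second mark at (446,505). The opening is 45.6 mm, the jaw is at rest and held, and the case is undisturbed.

```bash
python3 -c "
from bench import arm;print(arm.hand_in())"
```

```text
the job is handed in; nothing more can be done
None
```

The objective case stands in the ring, so I pulled the jaw open to the large mark (measured opening about 45.6 mm, target 46 mm) and handed the job in with the gripper still holding the knob; no verdict came back.

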